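# Put three tools back on their own shadow boards

## Task

The three tools were put back on each other's boards. Park one of them in the empty white saucer to make room, then get each onto the middle of its own board, over its painted outline: the red box standing upright on the red board, the chrome socket case lid up on the blue one and the nail punch lying on the yellow one, the case and the punch lying along the long side of their boards. Do not shift the oil bottle or the terracotta pot.

Things in the scene. Friction and masses are not known exactly. Their poses are not given: they have to be found in the camera images.
- redbox_center (a point): Red round plastic box with a black twist cap, standing upright, loose, about 0.15 kg. Body 50 mm diameter x 56 mm high, cap 42 mm diameter x 18 mm on top, 74 mm high in all. This point is on its axis, half-way up (37 mm above its underside); z is up along its axis. At the start it stands on the blue board; it belongs on the red one.
- case_center (a point): Chrome socket set case, closed, loose, about 0.35 kg: 100 (x) x 46 (y) x 32 mm high, with a black seam and black end clips. The point is its centre, 16 mm above its underside; x along its length, z up through the lid. At the start it lies on the yellow board; it belongs on the blue one.
- punch_center (a point): Steel nail punch lying flat, loose, about 0.11 kg: 110 mm long, square shank 12 x 12 mm and 72 mm long, then a round tip tapering to a 4 mm end. The point is on its axis, 6 mm above its underside, at mid-length, which lies on the square shank 17 mm before the tip part begins; x along its length towards the tip. At the start it lies on the red board; it belongs on the yellow one.
- board_red: Red plywood board fixed to the bench, 130 (its x) x 96 (its y) x 9 mm thick, flat top without a lip, with the black painted outline of its own tool in the middle: a disc. The origin is the centre of its underside, on the bench top; z up.
- board_blue: Blue plywood board fixed to the bench, 130 (its x) x 96 (its y) x 9 mm thick, flat top without a lip, with the black painted outline of its own tool in the middle: an oblong along x. The origin is the centre of its underside, on the bench top; z up.
- board_yellow: Yellow plywood board fixed to the bench, 130 (its x) x 96 (its y) x 9 mm thick, flat top without a lip, with the black painted outline of its own tool in the middle: a punch along x, tip to +x. The origin is the centre of its underside, on the bench top; z up.
- saucer: White ceramic plant saucer, fixed, empty at the start: round, 192 mm across the rim, 14 mm high, flat inner floor 6 mm above the bench and about 166 mm across. The origin is the centre of its underside. The free spot for parking.
- oil: Bystander: small amber oil bottle with a red cap, loose, 44 mm diameter, 95 mm high, standing; origin at the centre of its underside. Leave alone.
- pot: Bystander: small terracotta pot, loose, 72 mm across, 65 mm high, standing; origin at the centre of its underside. Leave alone.
Not all that is in view belongs to the job. Of the things that look like the part that bears punch_center, the smaller one is meant.

How it is judged:
On the way:
1. one of the three tools rests, let go, in the saucer (within 45 mm of its middle) (((horizontal distance between redbox_center and saucer below 0.045 m and z of redbox_center in the frame of saucer below 0.052 m and contact force between redbox and the fingers below 0.1 N and linear speed of redbox below 0.02 m/s) or (horizontal distance between case_center and saucer below 0.045 m and z of case_center in the frame of saucer below 0.03 m and contact force between case and the fingers below 0.1 N and linear speed of case below 0.02 m/s) or (horizontal distance between punch_center and saucer below 0.045 m and z of punch_center in the frame of saucer below 0.02 m and contact force between punch and the fingers below 0.1 N and linear speed of punch below 0.02 m/s))), for 0.3 s.
At the end, for the whole second after the job is handed in: Red box upright on the red board, chrome case lid up on the blue board, nail punch flat on the yellow board, each point listed for the tool within 15 mm of the middle of its board; case and punch within 15 degrees of the board's long direction (either way round); all released and at rest (horizontal distance between redbox_center and board_red below 0.015 m and z of redbox_center in the frame of board_red below 0.055 m and contact force between each of redbox, case, punch and the fingers below 0.1 N and linear speed of each of redbox, case, punch below 0.02 m/s and angle between each of redbox_center, case_center's own z axis and vertical below 0.15 rad and horizontal distance between case_center and board_blue below 0.015 m and z of case_center in the frame of board_blue below 0.033 m and angle between the x axis of case_center and the x axis of board_blue, either way round below 0.26 rad and horizontal distance between punch_center and board_yellow below 0.015 m and z of punch_center in the frame of board_yellow below 0.022 m and angle between the x axis of punch_center and the x axis of board_yellow, either way round below 0.26 rad); the robot touches nothing.
It fails at once if the oil bottle was shifted by more than 25 mm (distance of oil from where it was at the start of the episode above 0.025 m).
It fails at once if the terracotta pot was shifted by more than 25 mm (distance of pot from where it was at the start of the episode above 0.025 m).
It also fails if it takes over 131 s, if anything falls off the work surface, if the arm or the gripper's body presses on something with over 40 N, if the wrist force passes 120 N, or if a joint passes its speed limit or range.

## Robot

A 7-joint arm with a two-finger parallel gripper is mounted at the origin on the work surface. World frame = base frame: x ahead of the robot, y to its left, z up, the work surface at z = 0. Lengths are in m, angles in rad, forces in N, time in s.
With the tool pointing down it reaches from about 0.4 to 0.9 m from the base axis. Payload 5.6 kg.
Tool frame: the origin (TCP) lies between the finger pads; the fingertips stand 25 mm ahead of it and the grasp point (between the pads) lies 6 mm ahead of it; z points along the fingers, y is the line along which they close (so a half turn about z gives the same grasp; the last joint's range is limited). The gripper opens to 92 mm and grips with 3 to 60 N. Pads are 20 mm wide; open, the fingers measure 128 mm over their backs; the gripper's body (75 mm by 189 mm) begins 69 mm behind the grasp point.
Start: joints at [1.288, 0.468, -0.012, 1.603, 0.006, 1.071, -0.056], TCP at [0.154, -0.631, 0.24] pointing down, gripper open.
Joint ranges: [-2.53, 2.53], [-0.31, 2.02], [-1.57, 1.55], [0.28, 2.44], [-1.29, 4.43], [0.15, 1.84], [-2.92, 2.92]. Speed limits (rad/s): [2.57, 2.57, 3.14, 3.14, 3.14, 3.14, 3.14].

## Interface

Orientations are given as a unit quaternion [w, x, y, z].
In Python, from workcell import observe, get_image, get_calibration, job, spotter gives the robot as it stands.
- The arm moves only by the tool send_rows, never from a script. Its argument "targets" is a list of rows, each an object with "travel": the shift along the world's x, y, z in m, a list of three; "rot": the turn, a rotation vector about the world's x, y, z in degrees, a list of three. In form: [{"travel": [x, y, z], "rot": [rx, ry, rz]}, ...]. A call has 1 to 12 rows; each row is the pose to reach, as a shift and turn from the pose commanded when the call began; what a row does not reach only later rows make up. A row lasts 1/10 s, in which the tool goes at most 50 mm and 8.59 degrees, less where a joint would pass 70% of its speed; a pose out of reach is approached as far as the arm can. A call with a gripper value outside its range is refused whole. "hand" is the finger opening in m, from 0 to 0.0919, set as the call begins (left out, the last holds). The fingers move at their own pace and stop on an object; "grip_force" is the grip in N (left out, the last holds). Time passes only in rows, so rows that repeat a pose let the fingers close. It gives the time, the measured TCP pose, the force, the opening and the grip force at its end, in the units of the state.
- observe(): the state, without advancing time (a new reading comes with each control period).
- get_image(name): name is "scene" or "top"; returns (picture, depth): 400x640x3 uint8, red, green, blue; 400x640 float32, m along the optical axis (not along the pixel's ray), 0 where there is no reading.
- get_calibration(name): a dict with "fx", "fy", "cx", "cy" (pixels), "R" (3x3) and "t" (3): a world point X has camera coordinates R X + t. Camera axes: x right, y down, z forward; pixel columns grow to the right and rows downward; lengths in m; the calibration is good to about 2 mm. A picture is of the moment at which its call begins. get_calibration takes no time and is no camera call.
- job.finish_job(): hands the job in; it is judged then, once.
Trained networks look in the newest picture that a camera, given by its name, has taken for a name from the list of things; names that differ only in an ending like _2 or _b are one class to them, and where a whole thing is asked for, a point or a joint stands for the part that bears it (a point fixed in the world has none). Each returns a list of dicts, best first, with "p" (0 to 1); they miss things now and then, are a little off and sometimes report something else, mostly with a low value. They report only what shows in the picture. A call takes as long as a camera call. They do not tell look-alikes from the thing itself.
- spotter.search_frame(label, camera): "box" ([left, top, right, bottom] as shares, 0 to 1, of the picture: columns of its width, rows of its height, round what is visible of it).
- spotter.outline_of(label, camera): "pixels" (400x640 bool, what is visible of it) and "box" ([left, top, right, bottom] as shares, 0 to 1, of the picture: columns of its width, rows of its height, round what is visible of it).
The state is a dict: "clock": time; "joints": joint angles; "qvel": joint speeds; "effort": joint torques, N m; "eef_pos": TCP position; "tool_rot": TCP orientation; "ft_force": force on the tool from outside, world axes, zero at the start; "ft_torque": the same for the moment, N m; "opening": opening from 0.0 (shut) to 1.0 (fully open); "grip_force": force on a finger pad.
Only numpy, scipy, OpenCV 4.12 (cv2) and the standard library are available. Lean on these libraries where they do the work, as an engineer would, in place of code of your own. Each camera call takes 0.05 s, during which the arm holds its last target. There are 200 camera calls.

## Working session

There is one attempt and no reset: what is moved stays moved. The work goes in short steps, Python scripts to look and compute and a tool call to move; the robot and the scene stay as the last step left them, time stands still between calls to the robot, and variables do not carry over. Pictures are saved under pics/ and viewed, at most 14 in all, crops included, and the job is handed in when it is done.

Besides the shell and the picture viewer there is one more tool, called after "Request:" in YAML: its name, and indented under it one key for each argument. send_rows: Moves the arm, as the interface text tells. Its arguments: {"type":"object","properties":{"targets":{"type":"array"},"hand":{"type":"number"},"grip_force":{"type":"number"}},"required":["targets"]}

```bash
mkdir -p pics; ls; python3 - <<'E'
from workcell import observe,get_image,get_calibration
import cv2
s=observe();print({k:s[k] for k in('clock','eef_pos','tool_rot','opening')})
for n in('top','scene'):
    im,d=get_image(n);cv2.imwrite(f'pics/{n}0.png',im[...,::-1]);c=get_calibration(n);print(n,c)
E
```

```text
pics
{'clock': 0.0, 'eef_pos': array([ 0.15414385, -0.63088115,  0.2386329 ]), 'tool_rot': array([-8.97237823e-04,  9.92827678e-01,  1.19550677e-01, -1.82543003e-04]), 'opening': 1.0003278110450278}
top {'fx': 506.06575607128235, 'fy': 506.06575607128235, 'cx': 318.9698601304894, 'cy': 195.50888502138184, 'R': array([[-0.01821711, -0.9998044 , -0.00770084],
       [-0.98543381,  0.0192567 , -0.16896562],
       [ 0.16908086,  0.0045106 , -0.98559186]]), 't': array([-0.07003212,  0.5245888 ,  1.60926846])}
scene {'fx': 373.0752371669569, 'fy': 373.0752371669569, 'cx': 318.99658147236056, 'cy': 194.96238140800526, 'R': array([[ 0.8155188 ,  0.57871379,  0.00440969],
       [ 0.47028134, -0.65823742, -0.58784263],
       [-0.33729001,  0.48147051, -0.80896328]]), 't': array([-0.39804551, -0.26446968,  1.29953478])}
```

View pics/top0.png

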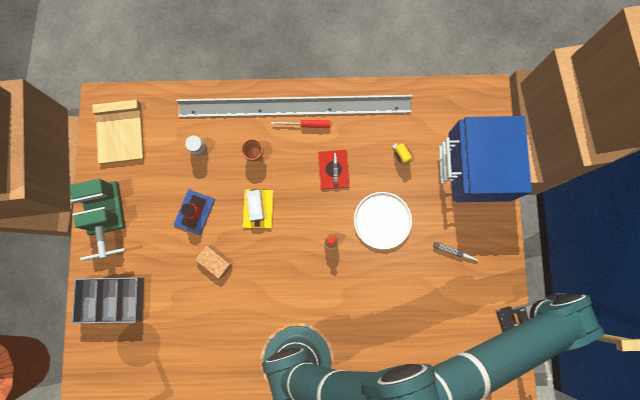

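View pics/scene0.png

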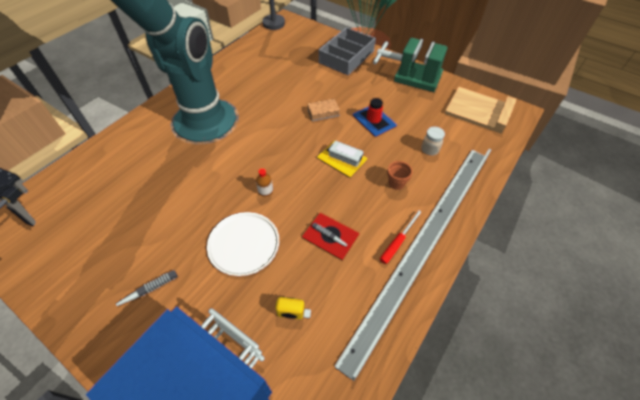

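The top view shows:
- the blue board with the red box at (194,212)
- the yellow board with the case at (258,209)
- the red board with the punch at (334,169)
- the saucer at (383,221), the oil bottle at (331,243) and the pot at (253,149)

The larger look-alike punch lies at (455,252). The scene view agrees with this.

```bash
cat >h.py <<'E'
import numpy as np,cv2
from workcell import *
def world(n,px,z):
    "pixels (N,2) onto plane height z"
    c=get_calibration(n);R,t=c['R'],c['t'];px=np.atleast_2d(px).astype(float)
    r=np.c_[(px[:,0]-c['cx'])/c['fx'],(px[:,1]-c['cy'])/c['fy'],np.ones(len(px))]@R
    o=-R.T@t
    return o+r*((z-o[2])/r[:,2])[:,None]
def cloud(n,d):
    c=get_calibration(n);v,u=np.indices(d.shape)
    P=np.stack([(u-c['cx'])/c['fx']*d,(v-c['cy'])/c['fy']*d,d],-1)-c['t']
    return P@c['R']
def rect(P):
    "centre, sizes (long,short), yaw deg of the long side"
    (c,s,a)=cv2.minAreaRect((P[:,:2]*1000).astype(np.float32))
    if s[0]<s[1]: s=s[::-1];a+=90
    return np.round(c,1),np.round(s,1),round((a+90)%180-90,1)
E
python3 - <<'E'
from h import *
im,d=get_image('top');W=cloud('top',d)
zt={'redbox_center':.074,'case_center':.041,'punch_center':.021,'board_red':.009,'board_blue':.009,'board_yellow':.009,'saucer':.014,'oil':.095,'pot':.065}
for l,z in zt.items():
    for r in spotter.outline_of(l,'top')[:3]:
        m=r['pixels'];v,u=np.nonzero(m);Q=W[m];h=Q[:,2];ok=d[m]>0
        print(l,round(r['p'],2),(int(u.mean()),int(v.mean())),len(u),'plane',rect(world('top',np.c_[u,v],z)),'h',np.percentile(h[ok],[5,50,95]).round(3),'med',np.median(Q[ok],0)[:2].round(3))
E
```

```text
redbox_center 0.79 (189, 210) 252 plane (array([476.6, 334.5]), array([61.8, 48.2]), 62.7) h [0.023 0.078 0.088] med [0.476 0.334]
case_center 0.86 (254, 204) 435 plane (array([496.4, 131.2]), array([102.2,  48. ]), 6.6) h [0.033 0.041 0.047] med [0.496 0.132]
punch_center 0.58 (449, 249) 185 plane (array([ 338.2, -506.3]), array([126.3,  17.7]), 69.0) h [0.009 0.016 0.023] med [ 0.34 -0.5 ]
board_red 0.83 (332, 168) 980 plane (array([ 619.3, -127.9]), array([130.7,  95.9]), 3.1) h [0.003 0.009 0.016] med [ 0.62  -0.124]
board_blue 0.57 (193, 212) 916 plane (array([482.9, 339.8]), array([133.6, 100.4]), -20.9) h [0.002 0.009 0.016] med [0.477 0.335]
board_yellow 0.96 (261, 211) 591 plane (array([487.7, 125.5]), array([128.1,  96.6]), -0.1) h [0.002 0.009 0.016] med [0.472 0.103]
board_yellow 0.71 (194, 212) 835 plane (array([483. , 339.2]), array([129.7,  96.8]), -22.1) h [0.003 0.009 0.016] med [0.476 0.331]
saucer 0.8 (382, 219) 2557 plane (array([ 443.2, -286.3]), array([185.9, 185.3]), -1.1) h [0.    0.007 0.016] med [ 0.443 -0.288]
oil 0.68 (330, 241) 140 plane (array([ 366.9, -111.9]), array([37.4, 37.4]), 88.9) h [0.044 0.069 0.098] med [ 0.369 -0.112]
pot 0.58 (251, 149) 388 plane (array([677.2, 138.5]), array([71.9, 69.8]), 43.9) h [0.002 0.034 0.068] med [0.688 0.144]
pot 0.21 (194, 212) 780 plane (array([475.2, 324.9]), array([124.3,  91.4]), -20.8) h [0.003 0.009 0.015] med [0.477 0.332]
```

```bash
python3 - <<'E'
from h import *
im=cv2.imread('pics/top0.png')
a=cv2.resize(im[145:195,310:360],(400,400),interpolation=4);b=cv2.resize(im[185:235,170:220],(400,400),interpolation=4)
cv2.imwrite('pics/crop1.png',np.hstack([a,b]))
get_image('top')
# redbox: red body/cap from the depth at cap height
d=get_image('top')[1];W=cloud('top',d)
m=(abs(W[...,0]-.476)<.05)&(abs(W[...,1]-.335)<.05)&(abs(W[...,2]-.074)<.012);print('cap',W[m].mean(0),m.sum(),rect(W[m]))
d=get_image('scene')[1];W=cloud('scene',d)
m=(abs(W[...,0]-.476)<.05)&(abs(W[...,1]-.335)<.05)&(abs(W[...,2]-.074)<.01);print('cap scene',W[m].mean(0),m.sum())
E
```

```text
cap [0.47748463 0.33802458 0.0772496 ] 152 (array([478.4, 340.9]), array([45.4, 45.4]), -55.6)
cap scene [0.48015382 0.3331229  0.07689588] 135
```

View pics/crop1.png

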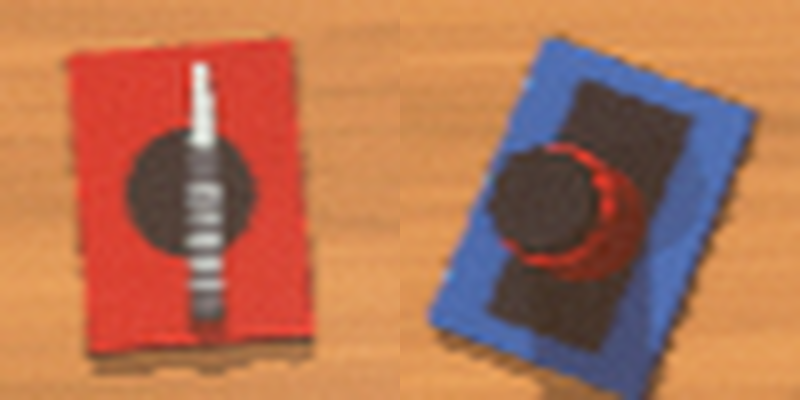

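The left crop shows the punch lying along the red board, from its tip at about px (335,152.8) to its butt at about (336,185.3). The right crop shows the red box upright, towards one side of the blue board's oblong outline.

```bash
python3 - <<'E'
from h import *
P=world('top',[[335,152.7],[336,185.3],[335.4,164]],.015);print(P.round(4));v=P[0]-P[1];print(np.linalg.norm(v),np.degrees(np.arctan2(v[1],v[0])),P[:2].mean(0))
k=np.array([[68,60],[292,40],[312,338],[90,355]])/8+[310-.5,145-.5];print(rect(world('top',k,.009)))
E
```

```text
[[ 0.6737 -0.1365  0.015 ]
 [ 0.5617 -0.1372  0.015 ]
 [ 0.6346 -0.137   0.015 ]]
0.11204234134187076 0.35597178160457366 [ 0.61768178 -0.1368909   0.015     ]
(array([ 618.7, -130.2]), array([129. ,  95.3]), 3.1)
```

Request:
send_rows:
  targets:
    - {"travel":[0.286,0.331,0.04],"rot":[0,0,70]}
    - {"travel":[0.286,0.331,0.04],"rot":[0,0,70]}
    - {"travel":[0.286,0.331,0.04],"rot":[0,0,70]}
    - {"travel":[0.286,0.331,0.04],"rot":[0,0,70]}
    - {"travel":[0.286,0.331,0.04],"rot":[0,0,70]}
    - {"travel":[0.286,0.331,0.04],"rot":[0,0,70]}
    - {"travel":[0.286,0.331,0.04],"rot":[0,0,70]}
    - {"travel":[0.286,0.331,0.04],"rot":[0,0,70]}
    - {"travel":[0.286,0.331,0.04],"rot":[0,0,70]}
    - {"travel":[0.366,0.531,0.04],"rot":[0,0,90]}
    - {"travel":[0.366,0.531,0.04],"rot":[0,0,90]}
    - {"travel":[0.366,0.531,0.04],"rot":[0,0,90]}
  hand: 0.075

```text
clock: 1.95
eef_pos: [0.4966, -0.1594, 0.2799]
tool_rot: [0.0, 0.616, 0.788, 0.0]
ft_force: [0.8, -0.4, 0.3]
opening: 0.813
grip_force: 0.0
```

Request:
send_rows:
  targets:
    - {"travel":[0.0,0.3,-0.02],"rot":[0,0,55]}
    - {"travel":[0.0,0.3,-0.02],"rot":[0,0,55]}
    - {"travel":[0.0,0.3,-0.02],"rot":[0,0,55]}
    - {"travel":[0.0,0.3,-0.02],"rot":[0,0,55]}
    - {"travel":[0.0,0.3,-0.02],"rot":[0,0,55]}
    - {"travel":[-0.018,0.495,-0.1],"rot":[0,0,55]}
    - {"travel":[-0.018,0.495,-0.1],"rot":[0,0,55]}
    - {"travel":[-0.018,0.495,-0.1],"rot":[0,0,55]}
    - {"travel":[-0.018,0.495,-0.1],"rot":[0,0,55]}
    - {"travel":[-0.018,0.495,-0.1],"rot":[0,0,55]}
    - {"travel":[-0.018,0.495,-0.1],"rot":[0,0,55]}
    - {"travel":[-0.018,0.495,-0.1],"rot":[0,0,55]}

```text
clock: 3.15
eef_pos: [0.4767, 0.3357, 0.1789]
tool_rot: [-0.001, 0.183, 0.983, -0.0]
ft_force: [0.4, -0.8, 0.6]
opening: 0.813
grip_force: 0.0
```

Request:
send_rows:
  targets:
    - {"travel":[0.002,0.001,-0.05],"rot":[0,0,0]}
    - {"travel":[0.002,0.001,-0.09],"rot":[0,0,0]}
    - {"travel":[0.002,0.001,-0.115],"rot":[0,0,0]}
    - {"travel":[0.002,0.001,-0.127],"rot":[0,0,0]}
    - {"travel":[0.002,0.001,-0.127],"rot":[0,0,0]}

```text
clock: 3.65
eef_pos: [0.4805, 0.3328, 0.0519]
tool_rot: [-0.0, 0.186, 0.983, -0.001]
ft_force: [-0.0, -0.4, 0.4]
opening: 0.819
grip_force: 0.0
```

Request:
send_rows:
  targets:
    - {"travel":[0,0,0],"rot":[0,0,0]}
    - {"travel":[0,0,0],"rot":[0,0,0]}
    - {"travel":[0,0,0],"rot":[0,0,0]}
    - {"travel":[0,0,0],"rot":[0,0,0]}
    - {"travel":[0,0,0],"rot":[0,0,0]}
    - {"travel":[0,0,0],"rot":[0,0,0]}
    - {"travel":[0,0,0.03],"rot":[0,0,0]}
    - {"travel":[0,0,0.07],"rot":[0,0,0]}
    - {"travel":[0,0,0.12],"rot":[0,0,0]}
    - {"travel":[0,0,0.16],"rot":[0,0,0]}
  hand: 0.03
  grip_force: 20

```text
clock: 4.65
eef_pos: [0.4797, 0.3347, 0.2147]
tool_rot: [0.0, 0.184, 0.983, -0.0]
ft_force: [1.2, 1.1, -2.1]
opening: 0.544
grip_force: 20.0
```

Request:
send_rows:
  targets:
    - {"travel":[0.04,-0.2,0.02],"rot":[0,0,0]}
    - {"travel":[0.04,-0.2,0.02],"rot":[0,0,0]}
    - {"travel":[0.04,-0.2,0.02],"rot":[0,0,0]}
    - {"travel":[0.04,-0.2,0.02],"rot":[0,0,0]}
    - {"travel":[0.04,-0.45,0.02],"rot":[0,0,0]}
    - {"travel":[0.04,-0.45,0.02],"rot":[0,0,0]}
    - {"travel":[0.04,-0.45,0.02],"rot":[0,0,0]}
    - {"travel":[0.04,-0.45,0.02],"rot":[0,0,0]}
    - {"travel":[0.04,-0.45,0.02],"rot":[0,0,0]}
    - {"travel":[-0.037,-0.62,0],"rot":[0,0,0]}
    - {"travel":[-0.037,-0.62,0],"rot":[0,0,0]}
    - {"travel":[-0.037,-0.62,0],"rot":[0,0,0]}

```text
clock: 5.85
eef_pos: [0.4582, -0.2484, 0.2166]
tool_rot: [-0.001, 0.184, 0.983, -0.0]
ft_force: [1.1, -0.3, -0.6]
opening: 0.542
grip_force: 20.0
```

Request:
send_rows:
  targets:
    - {"travel":[0,0,0],"rot":[0,0,0]}
    - {"travel":[0,0,0],"rot":[0,0,0]}
    - {"travel":[0,0,-0.05],"rot":[0,0,0]}
    - {"travel":[0,0,-0.1],"rot":[0,0,0]}
    - {"travel":[0,0,-0.13],"rot":[0,0,0]}
    - {"travel":[0,0,-0.14],"rot":[0,0,0]}
    - {"travel":[0,0,-0.14],"rot":[0,0,0]}

```text
clock: 6.55
eef_pos: [0.4602, -0.2449, 0.0764]
tool_rot: [-0.001, 0.183, 0.983, 0.001]
ft_force: [0.5, -0.5, -1.1]
opening: 0.54
grip_force: 20.0
```

Request:
send_rows:
  targets:
    - {"travel":[-0.017,-0.04,0],"rot":[0,0,0]}
    - {"travel":[-0.017,-0.041,-0.01],"rot":[0,0,0]}
    - {"travel":[-0.017,-0.041,-0.02],"rot":[0,0,0]}
    - {"travel":[-0.017,-0.041,-0.026],"rot":[0,0,0]}
    - {"travel":[-0.017,-0.041,-0.026],"rot":[0,0,0]}
    - {"travel":[-0.017,-0.041,-0.026],"rot":[0,0,0]}

```text
clock: 7.15
eef_pos: [0.4436, -0.2869, 0.0513]
tool_rot: [0.0, 0.184, 0.983, 0.0]
ft_force: [0.2, -0.2, -1.1]
opening: 0.543
grip_force: 20.0
```

Request:
send_rows:
  targets:
    - {"travel":[0,0,-0.002],"rot":[0,0,0]}
    - {"travel":[0,0,-0.002],"rot":[0,0,0]}

```text
clock: 7.35
eef_pos: [0.4438, -0.287, 0.0509]
tool_rot: [0.0, 0.184, 0.983, -0.0]
ft_force: [-4.2, 2.3, 15.4]
opening: 0.541
grip_force: 20.0
```

Request:
send_rows:
  targets:
    - {"travel":[0,0,0],"rot":[0,0,0]}
    - {"travel":[0,0,0],"rot":[0,0,0]}
    - {"travel":[0,0,0],"rot":[0,0,0]}
    - {"travel":[0,0,0],"rot":[0,0,0]}
    - {"travel":[0,0,0],"rot":[0,0,0]}
    - {"travel":[0,0,0.05],"rot":[0,0,0]}
    - {"travel":[0,0,0.1],"rot":[0,0,0]}
    - {"travel":[0,0,0.15],"rot":[0,0,0]}
    - {"travel":[0.05,0.05,0.16],"rot":[0,0,5]}
    - {"travel":[0.08,0.09,0.16],"rot":[0,0,15]}
    - {"travel":[0.08,0.14,0.16],"rot":[0,0,25]}
    - {"travel":[0.08,0.19,0.16],"rot":[0,0,28]}
  hand: 0.075

```text
clock: 8.55
eef_pos: [0.5231, -0.1136, 0.2091]
tool_rot: [0.001, -0.061, 0.998, 0.0]
ft_force: [1.1, 0.4, -1.3]
opening: 0.817
grip_force: 0.0
```

```bash
python3 - <<'E'
from h import *
im,d=get_image('top');W=cloud('top',d);cv2.imwrite('pics/top1.png',im[...,::-1])
for l,z in {'case_center':.041,'board_blue':.009,'redbox_center':.068}.items():
    for r in spotter.outline_of(l,'top')[:2]:
        m=r['pixels'];v,u=np.nonzero(m)
        print(l,round(r['p'],2),rect(world('top',np.c_[u,v],z)))
for n,c in(('top',None),('scene',None)):
    W=cloud(n,get_image(n)[1]);m=(abs(W[...,0]-.443)<.06)&(abs(W[...,1]+.287)<.06)&(abs(W[...,2]-.08)<.01);print(n,W[m].mean(0),m.sum())
print(observe()['eef_pos'])
E
```

```text
case_center 0.94 (array([495.2, 131.6]), array([106.4,  48.4]), 7.4)
board_blue 0.96 (array([483.1, 340.7]), array([130.2, 101.5]), -22.6)
redbox_center 0.79 (array([ 436. , -281.3]), array([52.6, 42.6]), -46.4)
top [ 0.44026305 -0.2839965   0.07974956] 144
scene [ 0.44082443 -0.28791724  0.07845741] 215
[ 0.5218252  -0.11664825  0.20864709]
```

View pics/top1.png

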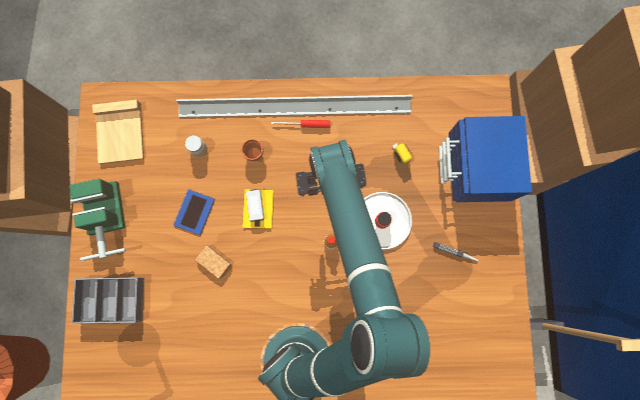

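The red box stands in the saucer at about px (383,219), and the blue board is clear at (194,212).

Request:
send_rows:
  targets:
    - {"travel":[-0.015,0.05,0],"rot":[0,0,0]}
    - {"travel":[-0.0265,0.1,0],"rot":[0,0,0]}
    - {"travel":[-0.0265,0.15,0],"rot":[0,0,0]}
    - {"travel":[-0.0265,0.2,-0.01],"rot":[0,0,0]}
    - {"travel":[-0.0265,0.235,-0.03],"rot":[0,0,0]}
    - {"travel":[-0.0265,0.248,-0.06],"rot":[0,0,0]}
    - {"travel":[-0.0265,0.248,-0.09],"rot":[0,0,0]}
    - {"travel":[-0.0265,0.248,-0.1],"rot":[0,0,0]}
    - {"travel":[-0.0265,0.248,-0.1],"rot":[0,0,0]}

```text
clock: 9.75
eef_pos: [0.4951, 0.1312, 0.1077]
tool_rot: [-0.001, -0.058, 0.998, -0.0]
ft_force: [-0.7, -0.1, 0.0]
opening: 0.817
grip_force: 0.0
```

Request:
send_rows:
  targets:
    - {"travel":[0,0,-0.03],"rot":[0,0,0]}
    - {"travel":[0,0,-0.055],"rot":[0,0,0]}
    - {"travel":[0,0,-0.069],"rot":[0,0,0]}
    - {"travel":[0,0,-0.069],"rot":[0,0,0]}
    - {"travel":[0,0,-0.069],"rot":[0,0,0]}

```text
clock: 10.25
eef_pos: [0.4964, 0.1327, 0.041]
tool_rot: [0.001, -0.058, 0.998, 0.0]
ft_force: [0.8, -0.5, 0.6]
opening: 0.816
grip_force: 0.0
```

Request:
send_rows:
  targets:
    - {"travel":[0,0,0],"rot":[0,0,0]}
    - {"travel":[0,0,0],"rot":[0,0,0]}
    - {"travel":[0,0,0],"rot":[0,0,0]}
    - {"travel":[0,0,0],"rot":[0,0,0]}
    - {"travel":[0,0,0],"rot":[0,0,0]}
    - {"travel":[0,0,0],"rot":[0,0,0]}
    - {"travel":[0,0,0.03],"rot":[0,0,0]}
    - {"travel":[0,0,0.07],"rot":[0,0,0]}
    - {"travel":[0,0,0.12],"rot":[0,0,0]}
    - {"travel":[0,0,0.12],"rot":[0,0,0]}
  hand: 0.03
  grip_force: 30

```text
clock: 11.25
eef_pos: [0.4984, 0.1345, 0.1647]
tool_rot: [0.005, -0.059, 0.998, 0.001]
ft_force: [0.6, -0.2, -4.0]
opening: 0.498
grip_force: 30.0
```

Request:
send_rows:
  targets:
    - {"travel":[0,0.04,0],"rot":[0,0,-6]}
    - {"travel":[-0.004,0.08,0],"rot":[0,0,-12]}
    - {"travel":[-0.007,0.12,0],"rot":[0,0,-18]}
    - {"travel":[-0.01,0.16,0],"rot":[0,0,-24]}
    - {"travel":[-0.013,0.19,0],"rot":[0,0,-29]}
    - {"travel":[-0.013,0.207,0],"rot":[0,0,-29]}
    - {"travel":[-0.013,0.207,-0.03],"rot":[0,0,-29]}
    - {"travel":[-0.013,0.207,-0.06],"rot":[0,0,-29]}
    - {"travel":[-0.013,0.207,-0.08],"rot":[0,0,-29]}
    - {"travel":[-0.013,0.207,-0.095],"rot":[0,0,-29]}
    - {"travel":[-0.013,0.207,-0.105],"rot":[0,0,-29]}
    - {"travel":[-0.013,0.207,-0.105],"rot":[0,0,-29]}

```text
clock: 12.45
eef_pos: [0.4816, 0.3391, 0.0532]
tool_rot: [-0.001, 0.193, 0.981, -0.001]
ft_force: [-0.3, -0.3, -4.5]
opening: 0.496
grip_force: 30.0
```

Request:
send_rows:
  targets:
    - {"travel":[0.002,0.001,-0.006],"rot":[0,0,0]}
    - {"travel":[0.002,0.001,-0.011],"rot":[0,0,0]}
    - {"travel":[0.002,0.001,-0.013],"rot":[0,0,0]}
    - {"travel":[0.002,0.001,-0.013],"rot":[0,0,0]}

```text
clock: 12.85
eef_pos: [0.4846, 0.3406, 0.0419]
tool_rot: [0.0, 0.193, 0.981, -0.0]
ft_force: [-0.3, 0.3, -5.3]
opening: 0.495
grip_force: 30.0
```

Request:
send_rows:
  targets:
    - {"travel":[0,0,-0.002],"rot":[0,0,0]}
    - {"travel":[0,0,-0.003],"rot":[0,0,0]}
    - {"travel":[0,0,-0.003],"rot":[0,0,0]}

```text
clock: 13.15
eef_pos: [0.4848, 0.341, 0.0404]
tool_rot: [0.001, 0.193, 0.981, 0.0]
ft_force: [-1.9, -2.7, 4.9]
opening: 0.499
grip_force: 30.0
```

Request:
send_rows:
  targets:
    - {"travel":[0,0,0],"rot":[0,0,0]}
    - {"travel":[0,0,0],"rot":[0,0,0]}
    - {"travel":[0,0,0],"rot":[0,0,0]}
    - {"travel":[0,0,0],"rot":[0,0,0]}
    - {"travel":[0,0,0.04],"rot":[0,0,0]}
    - {"travel":[0,0,0.09],"rot":[0,0,0]}
    - {"travel":[0,0,0.14],"rot":[0,0,0]}
    - {"travel":[0.03,-0.03,0.15],"rot":[0,0,5]}
    - {"travel":[0.05,-0.07,0.15],"rot":[0,0,10]}
    - {"travel":[0.07,-0.11,0.15],"rot":[0,0,15]}
    - {"travel":[0.09,-0.15,0.15],"rot":[0,0,20]}
    - {"travel":[0.1,-0.2,0.15],"rot":[0,0,22]}
  hand: 0.075

```text
clock: 14.35
eef_pos: [0.5856, 0.1409, 0.189]
tool_rot: [0.001, 0.001, 1.0, 0.001]
ft_force: [1.0, -0.2, 0.8]
opening: 0.813
grip_force: 0.0
```

Request:
send_rows:
  targets:
    - {"travel":[0.01,-0.05,0],"rot":[0,0,0]}
    - {"travel":[0.02,-0.1,0],"rot":[0,0,0]}
    - {"travel":[0.028,-0.148,0],"rot":[0,0,0]}
    - {"travel":[0.028,-0.195,0],"rot":[0,0,0]}
    - {"travel":[0.028,-0.235,-0.02],"rot":[0,0,0]}
    - {"travel":[0.028,-0.265,-0.04],"rot":[0,0,0]}
    - {"travel":[0.028,-0.278,-0.07],"rot":[0,0,0]}
    - {"travel":[0.028,-0.278,-0.09],"rot":[0,0,0]}
    - {"travel":[0.028,-0.278,-0.09],"rot":[0,0,0]}
  hand: 0.05

```text
clock: 15.25
eef_pos: [0.6101, -0.1369, 0.0958]
tool_rot: [-0.003, 0.003, 1.0, 0.001]
ft_force: [-0.5, 0.3, -0.2]
opening: 0.543
grip_force: 0.0
```

```bash
python3 - <<'E'
from h import *
im,d=get_image('top');cv2.imwrite('pics/top2.png',im[...,::-1])
for l,z in {'case_center':.041,'board_yellow':.009}.items():
    for r in spotter.outline_of(l,'top')[:2]:
        m=r['pixels'];v,u=np.nonzero(m)
        print(l,round(r['p'],2),rect(world('top',np.c_[u,v],z)))
# nearest view of the punch from the scene camera, height band
im,d=get_image('scene');W=cloud('scene',d)
cv2.imwrite('pics/punch.png',cv2.resize(im[190:270,280:380,::-1],(800,600)))
E
```

```text
case_center 0.73 (array([485.3, 338.6]), array([104.9,  53.5]), -19.3)
board_yellow 0.56 (array([490.5, 126.4]), array([132.1,  96.3]), -2.8)
```

View pics/punch.png

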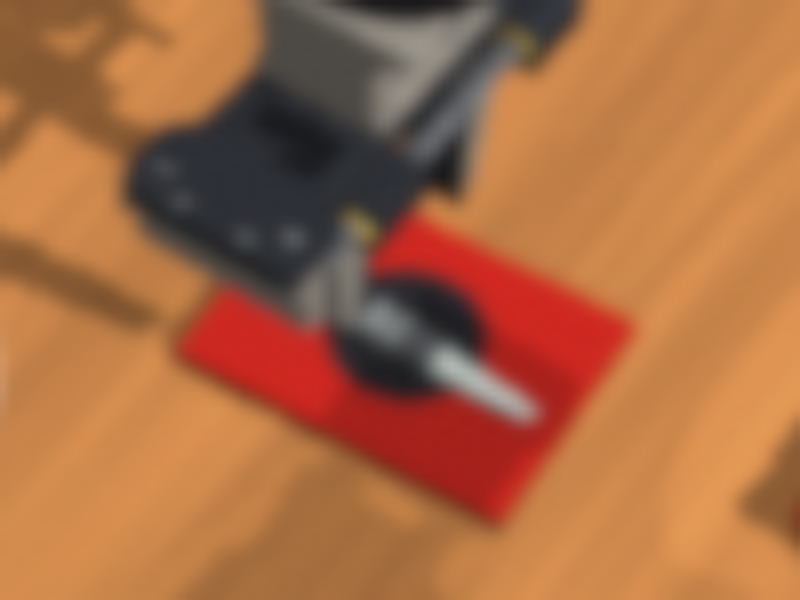

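The gripper straddles the punch, which runs from under the fingers to its tip at about (535,415) in this crop. The case is on its board.

Request:
send_rows:
  targets:
    - {"travel":[0.001,0,-0.03],"rot":[0,0,0]}
    - {"travel":[0.001,0,-0.05],"rot":[0,0,0]}
    - {"travel":[0.001,0,-0.059],"rot":[0,0,0]}
    - {"travel":[0.001,0,-0.059],"rot":[0,0,0]}
    - {"travel":[0.001,0,-0.059],"rot":[0,0,0]}

```text
clock: 15.95
eef_pos: [0.6138, -0.136, 0.0405]
tool_rot: [0.0, 0.002, 1.0, 0.0]
ft_force: [-0.4, -0.5, -0.0]
opening: 0.545
grip_force: 0.0
```

Request:
send_rows:
  targets:
    - {"travel":[0,0,0],"rot":[0,0,0]}
    - {"travel":[0,0,0],"rot":[0,0,0]}
    - {"travel":[0,0,0],"rot":[0,0,0]}
    - {"travel":[0,0,0],"rot":[0,0,0]}
    - {"travel":[0,0,0],"rot":[0,0,0]}
    - {"travel":[0,0,0],"rot":[0,0,0]}
  hand: 0.0
  grip_force: 25

```text
clock: 16.55
eef_pos: [0.6134, -0.1362, 0.0401]
tool_rot: [0.0, 0.002, 1.0, 0.0]
ft_force: [-1.1, 0.6, 1.3]
opening: 0.124
grip_force: 25.0
```

Request:
send_rows:
  targets:
    - {"travel":[0,0,0.02],"rot":[0,0,0]}
    - {"travel":[0,0,0.06],"rot":[0,0,0]}
    - {"travel":[0,0,0.1],"rot":[0,0,0]}
    - {"travel":[-0.016,0.033,0.11],"rot":[0,0,-2]}
    - {"travel":[-0.036,0.073,0.11],"rot":[0,0,-2]}
    - {"travel":[-0.056,0.113,0.11],"rot":[0,0,-2]}
    - {"travel":[-0.076,0.153,0.11],"rot":[0,0,-2]}
    - {"travel":[-0.096,0.193,0.11],"rot":[0,0,-2]}
    - {"travel":[-0.113,0.23,0.11],"rot":[0,0,-2]}
    - {"travel":[-0.129,0.262,0.1],"rot":[0,0,-2]}
    - {"travel":[-0.129,0.262,0.08],"rot":[0,0,-2]}
    - {"travel":[-0.129,0.262,0.08],"rot":[0,0,-2]}

```text
clock: 17.75
eef_pos: [0.4828, 0.1262, 0.1195]
tool_rot: [-0.001, 0.018, 1.0, -0.001]
ft_force: [-0.5, -0.5, -1.1]
opening: 0.125
grip_force: 25.0
```

```bash
python3 - <<'E'
from h import *
im,d=get_image('scene')
cv2.imwrite('pics/punch2.png',cv2.resize(im[100:200,290:415,::-1],(750,600)))
s=observe();print(s['eef_pos'],s['opening'])
E
```

```text
[0.48386175 0.12568132 0.12021668] 0.1290703545519106
```

View pics/punch2.png

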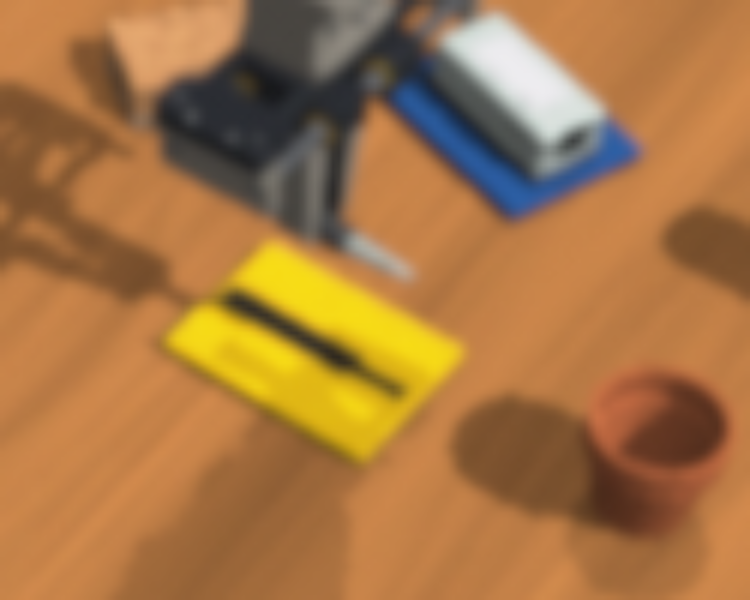

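The punch is held level, with its tip at about (410,275) in this crop and parallel to the painted outline. The case is centred on the blue board.

Request:
send_rows:
  targets:
    - {"travel":[0.001,0,-0.03],"rot":[0,0,0]}
    - {"travel":[0.001,0,-0.055],"rot":[0,0,0]}
    - {"travel":[0.001,0,-0.07],"rot":[0,0,0]}
    - {"travel":[0.001,0,-0.077],"rot":[0,0,0]}
    - {"travel":[0.001,0,-0.08],"rot":[0,0,0]}
    - {"travel":[0.001,0,-0.08],"rot":[0,0,0]}

```text
clock: 18.4
eef_pos: [0.4859, 0.1258, 0.0406]
tool_rot: [0.001, 0.02, 1.0, 0.0]
ft_force: [-0.0, -0.1, -1.2]
opening: 0.125
grip_force: 25.0
```

Request:
send_rows:
  targets:
    - {"travel":[0,0,-0.0015],"rot":[0,0,0]}
    - {"travel":[0,0,-0.0015],"rot":[0,0,0]}

```text
clock: 18.6
eef_pos: [0.4862, 0.126, 0.04]
tool_rot: [0.001, 0.02, 1.0, -0.0]
ft_force: [-1.8, -1.0, 8.1]
opening: 0.128
grip_force: 25.0
```

Request:
send_rows:
  targets:
    - {"travel":[0,0,0],"rot":[0,0,0]}
    - {"travel":[0,0,0],"rot":[0,0,0]}
    - {"travel":[0,0,0],"rot":[0,0,0]}
    - {"travel":[0,0,0.04],"rot":[0,0,0]}
    - {"travel":[0,0,0.08],"rot":[0,0,0]}
    - {"travel":[0,0,0.13],"rot":[0,0,0]}
    - {"travel":[0.02,-0.02,0.17],"rot":[0,0,0]}
    - {"travel":[0.03,-0.06,0.17],"rot":[0,0,-5]}
    - {"travel":[0.04,-0.11,0.17],"rot":[0,0,-10]}
    - {"travel":[0.04,-0.16,0.17],"rot":[0,0,-15]}
    - {"travel":[0.04,-0.21,0.17],"rot":[0,0,-20]}
    - {"travel":[0.04,-0.26,0.17],"rot":[0,0,-22]}
  hand: 0.075

```text
clock: 19.8
eef_pos: [0.525, -0.1354, 0.2086]
tool_rot: [0.0, 0.211, 0.977, -0.0]
ft_force: [0.1, 0.2, 0.1]
opening: 0.815
grip_force: 0.0
```

```bash
python3 - <<'E'
from h import *
im,d=get_image('top')
cv2.imwrite('pics/top3.png',cv2.resize(im[170:250,160:320,::-1],(800,400),interpolation=4))
s=observe();print(s['eef_pos'],s['tool_rot'])
for l,z in {'punch_center':.017,'board_yellow':.009}.items():
    for r in spotter.outline_of(l,'top')[:3]:
        m=r['pixels'];v,u=np.nonzero(m)
        print(l,round(r['p'],2),rect(world('top',np.c_[u,v],z)))
E
```

```text
[ 0.52438931 -0.14584324  0.20779689] [ 8.38798683e-05  2.17238163e-01  9.76114644e-01 -2.78847868e-03]
punch_center 0.66 (array([ 334.6, -517.8]), array([146.7,  24.5]), 66.8)
punch_center 0.6 (array([493.5, 127.8]), array([93.8, 10. ]), 0.1)
board_yellow 0.89 (array([489.6, 124.7]), array([130.5,  99.5]), -3.0)
```

View pics/top3.png

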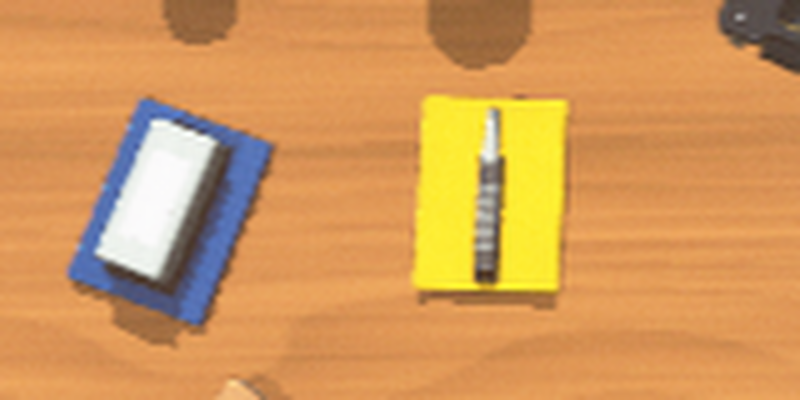

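The case and the punch both lie centred on their boards. Next is the red box.

Request:
send_rows:
  targets:
    - {"travel":[-0.025,-0.04,0],"rot":[0,0,0]}
    - {"travel":[-0.05,-0.08,0],"rot":[0,0,0]}
    - {"travel":[-0.07,-0.12,0],"rot":[0,0,0]}
    - {"travel":[-0.083,-0.14,0],"rot":[0,0,0]}
    - {"travel":[-0.083,-0.14,0],"rot":[0,0,0]}
    - {"travel":[-0.083,-0.14,-0.03],"rot":[0,0,0]}
    - {"travel":[-0.083,-0.14,-0.06],"rot":[0,0,0]}
    - {"travel":[-0.083,-0.14,-0.06],"rot":[0,0,0]}

```text
clock: 20.75
eef_pos: [0.4411, -0.27, 0.1456]
tool_rot: [-0.003, 0.208, 0.978, 0.002]
ft_force: [-0.7, 1.1, 0.9]
opening: 0.818
grip_force: 0.0
```

Request:
send_rows:
  targets:
    - {"travel":[0,-0.014,0],"rot":[0,0,0]}
    - {"travel":[0,-0.014,-0.02],"rot":[0,0,0]}
    - {"travel":[0,-0.014,-0.02],"rot":[0,0,0]}

```text
clock: 21.05
eef_pos: [0.4424, -0.2877, 0.1284]
tool_rot: [-0.0, 0.21, 0.978, 0.0]
ft_force: [-0.1, 0.5, -0.4]
opening: 0.816
grip_force: 0.0
```

Request:
send_rows:
  targets:
    - {"travel":[0,0,-0.03],"rot":[0,0,0]}
    - {"travel":[0,0,-0.055],"rot":[0,0,0]}
    - {"travel":[0,0,-0.07],"rot":[0,0,0]}
    - {"travel":[0,0,-0.076],"rot":[0,0,0]}
    - {"travel":[0,0,-0.076],"rot":[0,0,0]}

```text
clock: 21.55
eef_pos: [0.4427, -0.2873, 0.0527]
tool_rot: [0.0, 0.21, 0.978, 0.0]
ft_force: [-0.2, -0.5, -0.2]
opening: 0.816
grip_force: 0.0
```

Request:
send_rows:
  targets:
    - {"travel":[0,0,0],"rot":[0,0,0]}
    - {"travel":[0,0,0],"rot":[0,0,0]}
    - {"travel":[0,0,0],"rot":[0,0,0]}
    - {"travel":[0,0,0],"rot":[0,0,0]}
    - {"travel":[0,0,0],"rot":[0,0,0]}
    - {"travel":[0,0,0],"rot":[0,0,0]}
    - {"travel":[0,0,0.03],"rot":[0,0,0]}
    - {"travel":[0,0,0.07],"rot":[0,0,0]}
    - {"travel":[0,0,0.11],"rot":[0,0,0]}
    - {"travel":[0,0,0.11],"rot":[0,0,0]}
  hand: 0.03
  grip_force: 20

```text
clock: 22.55
eef_pos: [0.445, -0.2885, 0.1669]
tool_rot: [0.004, 0.21, 0.978, -0.002]
ft_force: [0.4, 0.2, -1.9]
opening: 0.542
grip_force: 20.0
```

Request:
send_rows:
  targets:
    - {"travel":[0.03,0.027,0],"rot":[0,0,0]}
    - {"travel":[0.065,0.058,0],"rot":[0,0,0]}
    - {"travel":[0.1,0.09,0],"rot":[0,0,0]}
    - {"travel":[0.135,0.122,0],"rot":[0,0,0]}
    - {"travel":[0.16,0.145,0],"rot":[0,0,0]}
    - {"travel":[0.176,0.159,0],"rot":[0,0,0]}
    - {"travel":[0.176,0.159,-0.03],"rot":[0,0,0]}
    - {"travel":[0.176,0.159,-0.06],"rot":[0,0,0]}
    - {"travel":[0.176,0.159,-0.08],"rot":[0,0,0]}
    - {"travel":[0.176,0.159,-0.09],"rot":[0,0,0]}
    - {"travel":[0.176,0.159,-0.09],"rot":[0,0,0]}

```text
clock: 23.65
eef_pos: [0.6168, -0.1281, 0.0701]
tool_rot: [-0.002, 0.21, 0.978, 0.0]
ft_force: [0.7, 1.1, -1.2]
opening: 0.542
grip_force: 20.0
```

Request:
send_rows:
  targets:
    - {"travel":[0.001,-0.001,-0.006],"rot":[0,0,0]}
    - {"travel":[0.001,-0.001,-0.011],"rot":[0,0,0]}
    - {"travel":[0.001,-0.001,-0.015],"rot":[0,0,0]}
    - {"travel":[0.001,-0.001,-0.015],"rot":[0,0,0]}
    - {"travel":[0.001,-0.001,-0.015],"rot":[0,0,0]}

```text
clock: 24.15
eef_pos: [0.6194, -0.1293, 0.0577]
tool_rot: [0.0, 0.21, 0.978, -0.0]
ft_force: [1.1, -0.3, -1.2]
opening: 0.535
grip_force: 20.0
```

Request:
send_rows:
  targets:
    - {"travel":[0,0,-0.002],"rot":[0,0,0]}
    - {"travel":[0,0,-0.003],"rot":[0,0,0]}
    - {"travel":[0,0,-0.003],"rot":[0,0,0]}

```text
clock: 24.45
eef_pos: [0.6198, -0.1293, 0.0561]
tool_rot: [0.001, 0.21, 0.978, -0.0]
ft_force: [-2.7, 0.1, 7.3]
opening: 0.538
grip_force: 20.0
```

Request:
send_rows:
  targets:
    - {"travel":[0,0,0],"rot":[0,0,0]}
    - {"travel":[0,0,0],"rot":[0,0,0]}
    - {"travel":[0,0,0],"rot":[0,0,0]}
    - {"travel":[0,0,0],"rot":[0,0,0]}
    - {"travel":[0,0,0.04],"rot":[0,0,0]}
    - {"travel":[0,0,0.08],"rot":[0,0,0]}
    - {"travel":[0,0,0.13],"rot":[0,0,0]}
    - {"travel":[0,0,0.17],"rot":[0,0,0]}
    - {"travel":[-0.05,-0.05,0.18],"rot":[0,0,0]}
    - {"travel":[-0.09,-0.09,0.18],"rot":[0,0,0]}
    - {"travel":[-0.12,-0.13,0.18],"rot":[0,0,0]}
    - {"travel":[-0.15,-0.17,0.18],"rot":[0,0,0]}
  hand: 0.075

```text
clock: 25.65
eef_pos: [0.4848, -0.2786, 0.2346]
tool_rot: [0.0, 0.21, 0.978, -0.0]
ft_force: [0.6, -1.2, -0.6]
opening: 0.816
grip_force: 0.0
```

```bash
python3 - <<'E'
from h import *
im,d=get_image('top');cv2.imwrite('pics/top4.png',im[...,::-1]);W=cloud('top',d)
m=(abs(W[...,0]-.619)<.06)&(abs(W[...,1]+.129)<.06)&(abs(W[...,2]-.083)<.01);print('cap',W[m].mean(0),m.sum())
for l,z in {'board_red':.009,'oil':.095,'pot':.065}.items():
    for r in spotter.outline_of(l,'top')[:1]:
        v,u=np.nonzero(r['pixels']);print(l,round(r['p'],2),rect(world('top',np.c_[u,v],z)))
E
```

```text
cap [ 0.61603507 -0.12671652  0.08304638] 138
board_red 0.64 (array([ 618.6, -126.5]), array([130.4, 105. ]), 2.7)
oil 0.58 (array([ 366.9, -113.4]), array([43.6, 40.5]), -1.1)
pot 0.65 (array([675.5, 138.6]), array([74.4, 69.6]), -1.2)
```

View pics/top4.png

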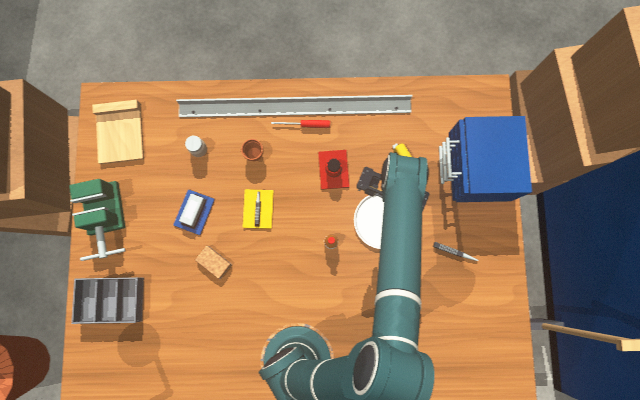

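The three tools are centred on their own boards: the red box at px (334,167), the case at (193,211) and the punch at (257,208). The arm is clear, and the oil bottle and the pot have not moved.

```bash
python3 -c "
from workcell import job
print(job.finish_job())"
```

```text
the job is handed in; nothing more can be done
None
```

I parked the red box in the saucer, then put all three tools on the middle of their own boards and let go. The oil bottle and the pot did not move in the camera check, and I handed the job in at about 26 s; no verdict came back.

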